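Start the drying timers in order

ROBOT

A 7-joint arm with a two-finger parallel gripper is mounted at the origin on a cart in front of the work surface, level with it; the furniture and walls round the work are solid. World frame = base frame: x ahead of the robot, y to its left, z up, the work surface at z = 0. Lengths are in m, angles in rad, forces in N, time in s.
With the tool pointing down it reaches from about 0.375 to 0.925 m from the base axis. Payload 3.1 kg.
Tool frame: the origin (TCP) lies at the very end of the fingers, on their centre line; the grasp point (between the pads) lies 19 mm behind it (ctrl.grip_point_offset is the distance from the TCP to the grasp point, in m); z points along the fingers, y is the direction in which the jaws open and shut (so a half turn about z gives the same grasp; the last joint's range is limited). The gripper opens to 85 mm and grips with 20 to 120 N. Pads are 22 mm wide; open, the fingers measure 114 mm over their backs; the gripper's body (76 mm by 85 mm) begins 54 mm behind the grasp point. The pads swing forward as they close: fully open they stand 13 mm farther back than shut.
Start: joints at [1.109, 0.383, 0.044, 1.598, -0.018, 1.161, -0.05], TCP at [0.231, -0.607, 0.2] pointing down, gripper open.
Joint ranges: [-2.61, 2.61], [-0.41, 2.15], [-1.48, 1.57], [0, 2.5], [-1.57, 4.71], [0.05, 1.97], [-2.85, 2.85]. Speed limits (rad/s): [2.79, 2.79, 3.14, 3.14, 3.14, 3.14, 3.14].

INTERFACE

Orientations are given as a rotation vector (axis times angle).
In Python, from workcell import ctrl, grab_frame, calibration gives the robot as it stands. The module is installed in compiled form; this text tells all that it offers.
- The arm moves only by the tool step_arm, never from a script. Its argument "commands" is a list of rows, each a list of 6 numbers: the shift along the tool's x, y, z in cm, then the turn, a rotation vector about the tool's x, y, z in degrees. In form: [[tx, ty, tz, wx, wy, wz], ...]. A call has 1 to 12 rows; each row is the pose to reach, as a shift and turn from the pose commanded when the call began, along the tool's axes at that moment; what a row does not reach only later rows make up. A row lasts 1/12 s, in which the tool goes at most 41.7 mm and 7.16 degrees, less where a joint would pass 70% of its speed; a pose out of reach is approached as far as the arm can. A call with a gripper value outside its range is refused whole. "fingers" is the closure, from 0 (fully open) to 1 (shut), set as the call begins (left out, the last holds). The fingers move at their own pace and stop on an object; "squeeze" is the grip in N (left out, the last holds). Time passes only in rows, so rows that repeat a pose let the fingers close. It gives the time, the measured TCP pose, the force and the opening at its end, in the units of the state.
- ctrl.sense(): the state, without advancing time (a new reading comes with each control period).
- grab_frame(name): name is "scene" or "top" or "wrist"; returns (picture, depth): 480x640x3 uint8, blue, green, red; 480x640 float32, m along the optical axis (not along the pixel's ray), 0 where there is no reading.
- calibration(name): a dict with "mtx" (3x3 intrinsics, pixels), "view" (4x4, takes a point from world to camera coordinates); the wrist camera has in their place "tool_from_camera" (4x4, takes a point from camera to tool coordinates, whose origin is the TCP and whose axes are the flange's). Camera axes: x right, y up, looking along -z (the intrinsics and any distortion apply to the point x, -y, -z); pixel columns grow to the right and rows downward; lengths in m; the calibration is good to about 2 mm. A picture is of the moment at which its call begins: read the wrist's pose just before it. calibration takes no time and is no camera call.
- ctrl.hand_in(): hands the job in, once; it reports no verdict.
The state is a dict: "clock": time; "qpos": joint angles; "joint_velocities": joint speeds; "effort": joint torques, N m; "position": TCP position; "eef_rot": TCP orientation; "ft_force": force on the tool from outside, world axes, zero at the start; "ft_torque": the same for the moment, N m; "finger_gap": finger opening in m.
Only numpy, scipy, OpenCV 4.12 (cv2) and the standard library are available. Lean on these libraries where they do the work, as an engineer would, in place of code of your own. Each camera call takes 0.05 s, during which the arm holds its last target.

TASK

The three wooden boards nearest you each carry a piece of drying work and a push-top timer. Start the timers in the order the work was made: first the plaster ring's, then the plaster block's, then the clay beaker's, each by lightly pressing its orange cap down with a fingertip until it is fully in (the cap stays down). Pick nothing up, and leave the pieces standing where they are.

Things in the scene. Friction and masses are not known exactly. Their poses are not given: they have to be found in the camera images.
- ring_cap_top (a point): centre of the top of the orange push cap (round, flat, 41 mm across) of the timer that shares a board with the white plaster ring (round collar with a hole, 128 mm across, 80 mm high); moves with the cap. 68 mm above the bench when out, 58 mm when fully in, still 4 mm above the round white timer body (72 mm across, fixed to the board).
- ring_board: wooden board, 150 x 300 x 16 mm, fixed to the bench, that carries the ring and its timer; origin at the centre of its underside, its y axis runs along the length from the timer to the ring. The timer's axis is at y = -90 mm. Bears its timer and cap; press with no more than 30 N.
- ring_cap (a joint): travel of that cap straight down, in m: 0 fully out, 0.010 fully in against its stop. It moves under about 4 N, has no return spring and stays where it is left; it counts as pressed from 0.007. It may start up to 0.0015 in.
- ring: the white plaster ring (round collar with a hole, 128 mm across, 80 mm high), standing loose on the same wooden board as its timer, behind it as seen from the robot; origin at the centre of its underside, z up, 16 mm above the bench. Leave it alone.
- block_cap_top (a point): centre of the top of the orange push cap (round, flat, 41 mm across) of the timer that shares a board with the white plaster block (65 x 120 x 73 mm high); moves with the cap. 68 mm above the bench when out, 58 mm when fully in, still 4 mm above the round white timer body (72 mm across, fixed to the board).
- block_board: wooden board, 150 x 300 x 16 mm, fixed to the bench, that carries the block and its timer; origin at the centre of its underside, its y axis runs along the length from the timer to the block. The timer's axis is at y = -90 mm. Bears its timer and cap; press with no more than 30 N.
- block_cap (a joint): travel of that cap straight down, in m: 0 fully out, 0.010 fully in against its stop. It moves under about 4 N, has no return spring and stays where it is left; it counts as pressed from 0.007. It may start up to 0.0015 in.
- block: the white plaster block (65 x 120 x 73 mm high), standing loose on the same wooden board as its timer, behind it as seen from the robot; origin at the centre of its underside, z up, 16 mm above the bench. Leave it alone.
- beaker_cap_top (a point): centre of the top of the orange push cap (round, flat, 41 mm across) of the timer that shares a board with the grey-brown clay beaker (100 mm across, 90 mm high, open at the top); moves with the cap. 68 mm above the bench when out, 58 mm when fully in, still 4 mm above the round white timer body (72 mm across, fixed to the board).
- beaker_board: wooden board, 150 x 300 x 16 mm, fixed to the bench, that carries the beaker and its timer; origin at the centre of its underside, its y axis runs along the length from the timer to the beaker. The timer's axis is at y = -90 mm. Bears its timer and cap; press with no more than 30 N.
- beaker_cap (a joint): travel of that cap straight down, in m: 0 fully out, 0.010 fully in against its stop. It moves under about 4 N, has no return spring and stays where it is left; it counts as pressed from 0.007. It may start up to 0.0015 in.
- beaker: the grey-brown clay beaker (100 mm across, 90 mm high, open at the top), standing loose on the same wooden board as its timer, behind it as seen from the robot; origin at the centre of its underside, z up, 16 mm above the bench. Leave it alone.

How it is judged:
On the way, in this order (a step that is already met when the one before it is completed fails the run):
1. the ring's timer cap is pressed in (value of joint ring_cap above 0.007 m), for 0.1 s.
2. the block's timer cap is pressed in (value of joint block_cap above 0.007 m), for 0.1 s.
3. the beaker's timer cap is pressed in (value of joint beaker_cap above 0.007 m), for 0.1 s.
At the end, for the whole second after the job is handed in: All three caps are at least 7 mm in (of 10 mm), pressed in the order ring, block, beaker; each piece is upright and within 10 mm of where it started (value of joint each of ring_cap, block_cap, beaker_cap above 0.007 m and distance of each of ring, block, beaker from where it was at the start of the episode below 0.01 m and angle between each of ring, block, beaker's own z axis and vertical below 0.1 rad); the robot touches nothing.
It fails at once if the block's timer is pressed (more than 4 mm) before the ring's is in (value of joint block_cap above 0.004 m and value of joint ring_cap below 0.007 m).
It fails at once if the beaker's timer is pressed (more than 4 mm) before both others are in (value of joint beaker_cap above 0.004 m and value of joint any of ring_cap, block_cap below 0.007 m).
It fails at once if a timer or board is pressed hard: more than 30 N (contact force between any of the arm, the fingers and ring_board above 30 N or contact force between any of the arm, the fingers and block_board above 30 N or contact force between any of the arm, the fingers and beaker_board above 30 N).
It fails at once if a piece of work is shoved more than 10 mm, lifted or tipped (not (distance of each of ring, block, beaker from where it was at the start of the episode below 0.01 m and angle between each of ring, block, beaker's own z axis and vertical below 0.1 rad)).
It also fails if it takes over 48 s, if anything falls off the work surface, if the arm or the gripper's body presses on something with over 40 N, if the wrist force passes 120 N, or if a joint passes its speed limit or range.

## Working session

There is one attempt and no reset: what is moved stays moved. The work goes in short steps, Python scripts to look and compute and a tool call to move; the robot and the scene stay as the last step left them, time stands still between calls to the robot, and variables do not carry over. Pictures are saved under pics/ and viewed, and the job is handed in when it is done.

Besides the shell and the picture viewer there is one more tool, called after "Emit:" as name(argument=value, ...) on one line, values as JSON. step_arm: Moves the arm, as the interface text tells. Its arguments: {"type":"object","properties":{"commands":{"type":"array","items":{"type":"array","items":{"type":"number"}}},"fingers":{"type":"number"},"squeeze":{"type":"number"}},"required":["commands"]}

```bash
mkdir -p pics; python3 - <<'E'
from workcell import ctrl, grab_frame, calibration
import cv2, numpy as np, pickle
np.set_printoptions(precision=4,suppress=True)
s=ctrl.sense(); print({k:np.round(v,4) for k,v in s.items()})
for n in ("scene","top"):
    p,d=grab_frame(n); c=calibration(n); cv2.imwrite(f"pics/{n}0.png",p); np.save(f"pics/{n}0.npy",d); print(n,c)
print(calibration("wrist"))
E
```

```text
{'clock': np.float64(0.0), 'qpos': array([ 1.1092,  0.3838,  0.0439,  1.5996, -0.0179,  1.1612, -0.0499]), 'joint_velocities': array([ 0.0016,  0.0009,  0.0005, -0.0026, -0.0012, -0.0001,  0.0012]), 'effort': array([  0.    , -43.3464,   1.0243, -24.9511,   0.0105,   0.0116,
        -0.    ]), 'position': array([ 0.2309, -0.6065,  0.1985]), 'eef_rot': array([-3.0872, -0.568 ,  0.001 ]), 'ft_force': array([-0.3361,  0.0586,  0.2999]), 'ft_torque': array([-0.0006, -0.0424, -0.0158]), 'finger_gap': np.float64(0.0854)}
scene {'mtx': array([[449.4724,   0.    , 316.0653],
       [  0.    , 449.4724, 244.3398],
       [  0.    ,   0.    ,   1.    ]]), 'view': array([[-0.7081, -0.706 , -0.0155,  0.4165],
       [ 0.5049, -0.5215,  0.6878, -0.3565],
       [-0.4937,  0.4792,  0.7257, -0.735 ],
       [ 0.    ,  0.    ,  0.    ,  1.    ]])}
top {'mtx': array([[541.9782,   0.    , 332.5899],
       [  0.    , 541.9782, 244.892 ],
       [  0.    ,   0.    ,   1.    ]]), 'view': array([[-0.018 , -0.9998, -0.0052,  0.0088],
       [ 0.978 , -0.0187,  0.2076, -0.5928],
       [-0.2077, -0.0013,  0.9782, -0.9904],
       [ 0.    ,  0.    ,  0.    ,  1.    ]])}
{'mtx': array([[365.8661,   0.    , 322.4199],
       [  0.    , 365.8661, 237.2181],
       [  0.    ,   0.    ,   1.    ]]), 'tool_from_camera': array([[ 0.    ,  0.9563,  0.2925,  0.0746],
       [ 1.    , -0.0001,  0.0002, -0.0002],
       [ 0.0003,  0.2925, -0.9563, -0.1744],
       [ 0.    ,  0.    ,  0.    ,  1.    ]])}
```

View pics/scene0.png

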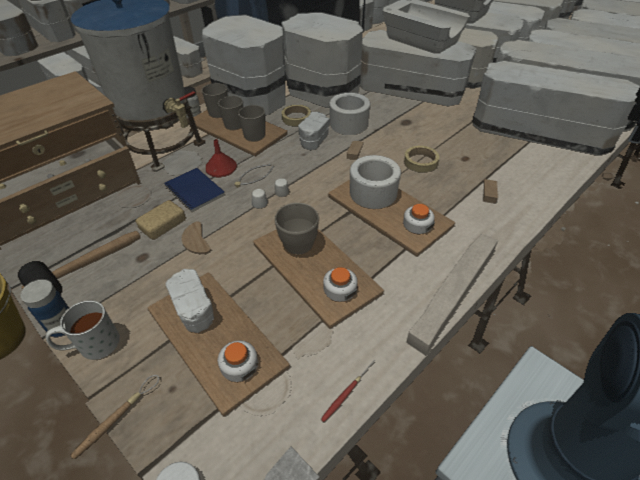

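View pics/top0.png

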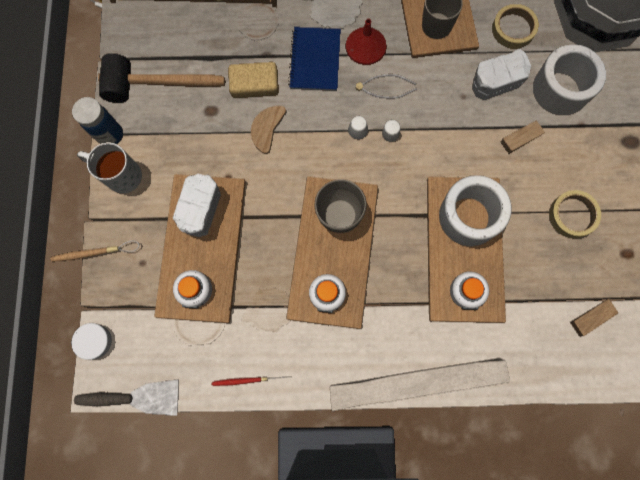

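The top view shows the block's cap at about (189,288), the beaker's at (328,292) and the ring's at (473,289), all orange. The scene view shows the same three, in the same order from left to right.

```bash
cat > h.py <<'E'
from workcell import ctrl, grab_frame, calibration
import cv2, numpy as np
from scipy.spatial.transform import Rotation as R
np.set_printoptions(precision=4,suppress=True)
def caps(img,amin=80):
    hsv=cv2.cvtColor(img,cv2.COLOR_BGR2HSV)
    m=cv2.inRange(hsv,(5,180,130),(18,255,255))
    n,l,st,ce=cv2.connectedComponentsWithStats(m)
    return [(ce[i],st[i]) for i in range(1,n) if st[i,4]>amin],m
def ray(mtx,view,uv):
    d=np.array([(uv[0]-mtx[0,2])/mtx[0,0],-(uv[1]-mtx[1,2])/mtx[1,1],-1.])
    Rm=view[:3,:3]; o=-Rm.T@view[:3,3]
    return o,Rm.T@d
def plane(mtx,view,uv,z):
    o,d=ray(mtx,view,uv); return o+d*(z-o[2])/d[2]
E
python3 - <<'E'
from h import *
for n in("scene","top"):
    im=cv2.imread(f"pics/{n}0.png");d=np.load(f"pics/{n}0.npy");c=calibration(n)
    for ce,st in caps(im)[0]:
        u,v=ce.astype(int); z=d[v,u]; o,r=ray(c['mtx'],c['view'],ce)
        print(n,ce,st,plane(c['mtx'],c['view'],ce,.067),"depth pt",o+r*z)
E
```

```text
scene [340.     273.4504] [332 268  18  12 131] [0.5062 0.0105 0.067 ] depth pt [0.5071 0.0095 0.0654]
scene [234.7685 350.6158] [225 343  21  18 203] [0.5194 0.2753 0.067 ] depth pt [0.5193 0.2753 0.0672]
top [188.2226 286.6207] [179 277  20  20 319] [0.5159 0.2742 0.067 ] depth pt [0.516  0.2745 0.0658]
top [472.628 288.119] [463 278  21  21 336] [ 0.5029 -0.2665  0.067 ] depth pt [ 0.5028 -0.2663  0.0677]
top [326.6717 290.9277] [317 281  21  21 332] [0.5027 0.0107 0.067 ] depth pt [0.503  0.0107 0.0644]
```

```bash
cat >> h.py <<'E'
def todo(p):
    s=ctrl.sense(); M=R.from_rotvec(s['eef_rot'])
    print("pos",s['position'],"zaxis",M.as_matrix()[:,2],"xaxis",M.as_matrix()[:,0],"F",s['ft_force'],"t",s['clock'])
    print("shift cm",M.inv().apply(np.array(p)-s['position'])*100)
E
python3 - <<'E'
from h import *
todo([.503,-.267,.13])
E
```

```text
pos [ 0.231  -0.6066  0.1986] zaxis [-0.001   0.0022 -1.    ] xaxis [ 0.9345  0.356  -0.0002] F [-0.2879  0.5601  0.4963] t 0.1
shift cm [ 37.5109 -22.0341   6.9066]
```

Emit:
step_arm(commands=[[9,-5.5,0,0,0,0],[18,-11,0,0,0,0],[30,-17.6,1,0,0,0],[37.5,-22,2,0,0,0],[37.5,-22,4,0,0,0],[37.5,-22,4,0,0,0],[37.5,-22,4,0,0,0],[37.5,-22,4,0,0,0],[37.5,-22,4,0,0,0],[37.5,-22,4,0,0,0],[37.5,-22,4,0,0,0],[37.5,-22,4,0,0,0]], fingers=1)

```text
clock: 1.1
position: [0.5073, -0.2598, 0.1587]
eef_rot: [-3.082, -0.586, -0.002]
ft_force: [0.5, 0.9, 0.4]
finger_gap: -0.0001
```

Emit:
step_arm(commands=[[0,0,0,0,0,0],[0,0,0,0,0,0],[0,0,0,0,0,0]])

```text
clock: 1.35
position: [0.502, -0.2706, 0.1597]
eef_rot: [3.09, 0.563, -0.002]
ft_force: [-0.7, -0.3, 0.0]
finger_gap: 0.0
```

```bash
cat >> h.py <<'E'
def look(n,name,z=.067):
    s=ctrl.sense(); im,d=grab_frame(n); c=calibration(n); cv2.imwrite(f"pics/{name}.png",im)
    if n=="wrist":
        T=np.eye(4); T[:3,:3]=R.from_rotvec(s['eef_rot']).as_matrix(); T[:3,3]=s['position']
        view=np.linalg.inv(T@c['tool_from_camera'])
    else: view=c['view']
    for ce,st in caps(im)[0]: 
        u,v=(st[0]+st[2]/2-.5,st[1]+st[3]/2-.5)
        o,r=ray(c['mtx'],view,ce); k=d[int(ce[1]),int(ce[0])]
        print(n,ce,st,"plane",plane(c['mtx'],view,ce,z),"depth",o+r*k)
E
python3 - <<'E'
from h import *
todo([.503,-.267,.078])
look("wrist","w1"); look("top","t1")
E
```

```text
pos [ 0.502  -0.2706  0.1597] zaxis [-0.001  -0.0009 -1.    ] xaxis [ 0.9358  0.3526 -0.0013] F [-0.7449 -0.3099  0.0325] t 1.35
shift cm [ 0.2314 -0.3079  8.1714]
wrist [319.6833 220.7915] [ 294  196   53   51 2062] plane [ 0.5065 -0.2665  0.067 ] depth [ 0.5071 -0.2663  0.0694]
top [188.3344 286.65  ] [179 277  20  21 320] plane [0.5158 0.274  0.067 ] depth [0.5159 0.2743 0.066 ]
top [468.895  288.7238] [463 279  16  19 181] plane [ 0.5019 -0.2593  0.067 ] depth [ 0.5021 -0.2598  0.0652]
top [326.741  290.9458] [317 281  21  21 332] plane [0.5027 0.0105 0.067 ] depth [0.5027 0.0105 0.0667]
```

View pics/w1.png

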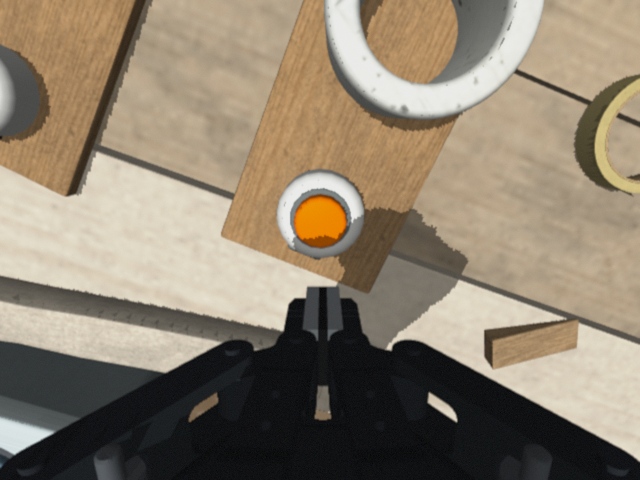

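```bash
python3 - <<'E'
from h import *
todo([.505,-.2665,.078])
E
```

```text
pos [ 0.5022 -0.2706  0.1599] zaxis [-0.0004 -0.0007 -1.    ] xaxis [ 0.9359  0.3523 -0.0006] F [ 0.1054  0.049  -0.3296] t 1.45
shift cm [ 0.4105 -0.287   8.1926]
```

The wrist view shows the ring's cap at (320,220) with the ring behind it, and the shut fingertips at (322,288). I'll descend above the cap.

Emit:
step_arm(commands=[[0.4,-0.3,2,0,0,0],[0.4,-0.3,4,0,0,0],[0.4,-0.3,6,0,0,0],[0.4,-0.3,7,0,0,0],[0.4,-0.3,7.5,0,0,0],[0.4,-0.3,7.8,0,0,0],[0.4,-0.3,7.8,0,0,0],[0.4,-0.3,7.8,0,0,0]])

```text
clock: 2.12
position: [0.5069, -0.2648, 0.0829]
eef_rot: [3.089, 0.567, 0.002]
ft_force: [-0.7, -0.0, 1.1]
finger_gap: -0.0
```

```bash
python3 - <<'E'
from h import *
todo([.505,-.2665,.068])
look("wrist","w2")
E
```

```text
pos [ 0.5069 -0.2648  0.0829] zaxis [ 0.0017 -0.0008 -1.    ] xaxis [0.9347 0.3553 0.0013] F [-0.6542 -0.0259  1.1066] t 2.1167
shift cm [-0.2373  0.0858  1.4891]
wrist [325.3402 263.1753] [ 291  234   70   63 3148] plane [ 0.5086 -0.2657  0.067 ] depth [ 0.509  -0.2655  0.0683]
```

View pics/w2.png

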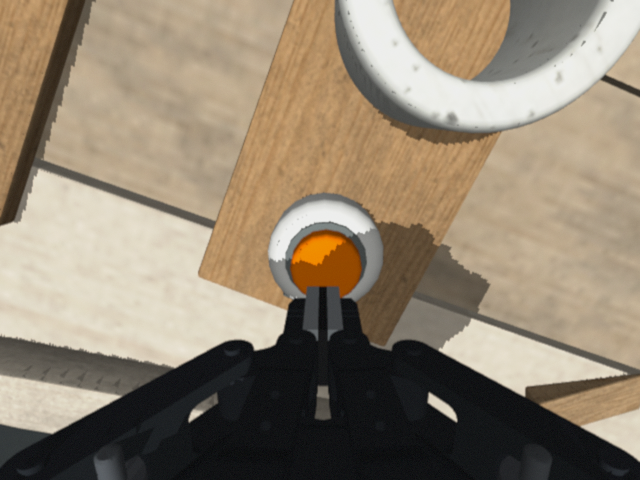

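The tip is over the cap, whose visible part is centred near (325,265). Pressing down slowly.

Emit:
step_arm(commands=[[0,0,0.4,0,0,0],[0,0,0.8,0,0,0],[0,0,1.1,0,0,0],[0,0,1.3,0,0,0],[0,0,1.5,0,0,0],[0,0,1.7,0,0,0],[0,0,1.9,0,0,0],[0,0,1.9,0,0,0]])

```text
clock: 2.83
position: [0.5058, -0.264, 0.0623]
eef_rot: [-3.089, -0.568, 0.001]
ft_force: [-0.4, -0.8, 0.2]
finger_gap: 0.0004
```

Emit:
step_arm(commands=[[0,0,0.1,0,0,0],[0,0,0.2,0,0,0],[0,0,0.3,0,0,0]])

```text
clock: 3.08
position: [0.5063, -0.2642, 0.0599]
eef_rot: [3.09, 0.568, 0.0]
ft_force: [0.6, -0.2, 0.2]
finger_gap: 0.0001
```

```bash
python3 - <<'E'
from h import *
todo([.505,-.2665,.058])
look("wrist","w3")
E
```

```text
pos [ 0.5063 -0.2642  0.0599] zaxis [ 0.0003 -0.0001 -1.    ] xaxis [0.9345 0.3559 0.0002] F [ 0.5705 -0.1731  0.2315] t 3.0833
shift cm [-0.1986  0.1681  0.1917]
wrist [327.9499 272.7145] [ 289  246   78   59 2935] plane [ 0.5119 -0.2647  0.067 ] depth [ 0.5125 -0.2645  0.0685]
```

View pics/w3.png

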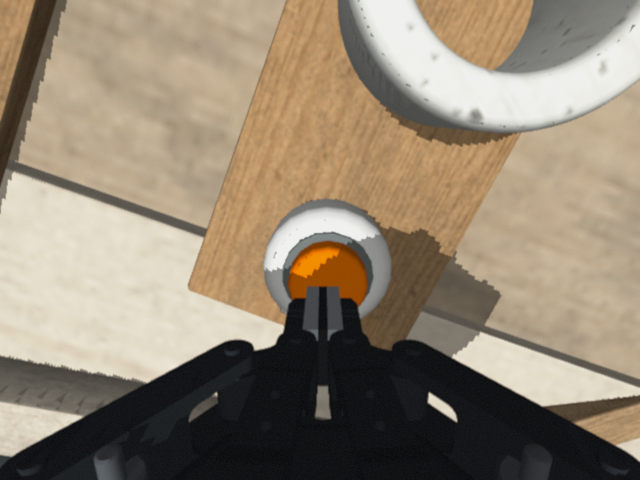

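```bash
python3 - <<'E'
from h import *
c=calibration("wrist"); Ti=np.linalg.inv(c['tool_from_camera']); K=c['mtx']
p=Ti[:3,3]; print("TCP px",K[0,0]*p[0]/-p[2]+K[0,2],K[1,1]*-p[1]/-p[2]+K[1,2],"depth",-p[2])
s=ctrl.sense();im,d=grab_frame("wrist")
for v in (255,262,270,276,280,284,286,288,289,290,292,295,300,310,320,330,350):
    o=[]
    for u in (312,333,350):
        k=d[v,u]; q=c['tool_from_camera']@np.array([(u-K[0,2])/K[0,0]*k,-(v-K[1,2])/K[1,1]*k,-k,1]); o+=[np.round(q[:3]*1000,1)]
    print(v,*o)
E
```

```text
TCP px 322.9122326867117 276.6080049490825 depth 0.18856968097204668
255 [14.5 -5.3 -7.5] [14.9  4.8 -8.4] [14.3 13.1 -7. ]
262 [11.3 -5.3 -8.7] [11.4  4.9 -8.7] [11.3 13.1 -8.5]
270 [ 6.7 -5.4 -7.6] [ 7.4  4.9 -9.3] [ 7.  13.2 -8.2]
276 [ 4.1 -5.3 -8.9] [ 3.7  5.  -7.9] [ 3.8 13.3 -8.1]
280 [ 2.1 -5.4 -9. ] [ 2.2  4.9 -9.3] [ 1.8 13.3 -8.5]
284 [-0.5 -5.4 -8.1] [-0.5  5.  -8.1] [-0.2 13.3 -8.6]
286 [-1.1 -5.4 -9.1] [-1.3  5.  -8.7] [-1.5 13.4 -8.3]
288 [ 11.   -4.5 -37.6] [ 10.9   4.1 -37.2] [-2.4 13.4 -8.5]
289 [ 10.8  -4.5 -38.1] [ 11.4   4.  -39.3] [-3.3 13.5 -8. ]
290 [ 11.1  -4.4 -39.6] [ 11.3   4.  -39.9] [-4.1 13.5 -7.4]
292 [ 11.   -4.4 -41.2] [ 11.    4.  -41.2] [-4.7 13.5 -8.3]
295 [ 11.3  -4.3 -44.6] [ 10.7   3.9 -43.4] [-6.7 13.6 -7.7]
300 [ 11.5  -4.2 -49.2] [ 11.2   3.8 -48.6] [  6.8  10.9 -40. ]
310 [ 11.2  -4.  -56.5] [ 10.9   3.6 -56. ] [  7.3  10.3 -49.1]
320 [ 11.1  -3.8 -63.3] [ 10.7   3.4 -62.6] [  6.8   9.8 -55.9]
330 [ 10.7  -3.6 -69. ] [ 11.2   3.2 -69.9] [ 11.7   8.6 -70.6]
350 [ 12.9  -3.2 -83.4] [ 12.1   2.8 -82.3] [ 12.8   7.7 -83.3]
```

View scene.

The measured TCP height is 0.060, but the cap top still reads 0.068 and there is no force. The wrist depth puts the visible finger ends about 37 mm behind the reported TCP. I'll check that from another view.

```bash
python3 - <<'E'
from h import *
im,d=grab_frame("scene"); cv2.imwrite("pics/s3.png",im); np.save("pics/s3.npy",d)
cv2.imwrite("pics/s3c.png",cv2.resize(im[130:280,330:530],(800,600),interpolation=cv2.INTER_CUBIC))
im,d=grab_frame("top"); cv2.imwrite("pics/t3.png",im)
print(ctrl.sense()['qpos'])
E
```

```text
[ 0.5628  0.4098 -0.1831  1.8917  0.0967  0.8486 -0.8765]
```

View pics/s3.png

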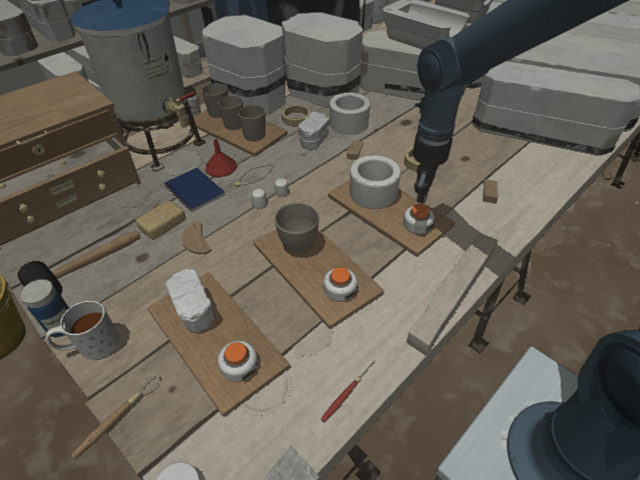

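View pics/s3c.png

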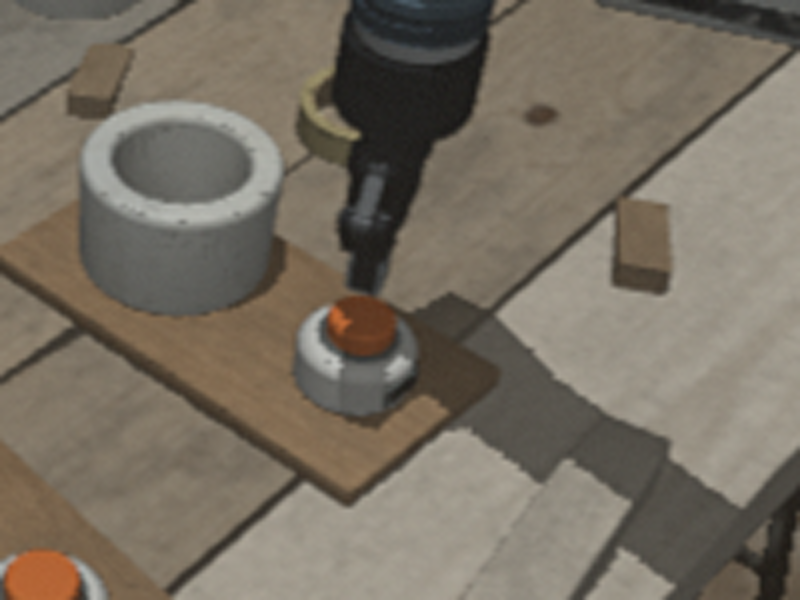

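View pics/t3.png

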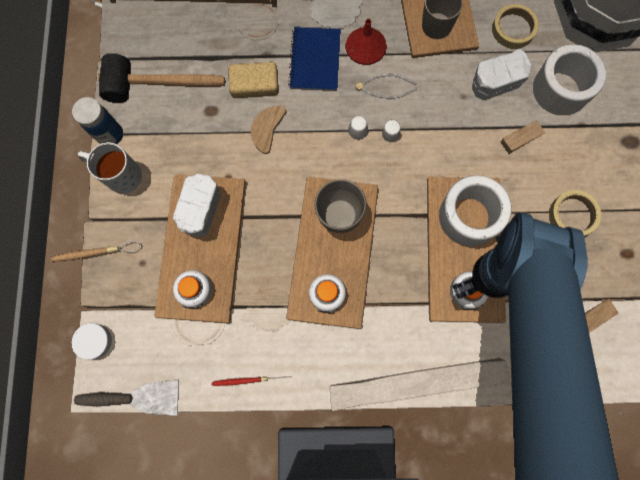

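```bash
python3 - <<'E'
from h import *
d=np.load("pics/s3.npy"); c=calibration("scene")
for v in range(184,206,2):
    print(v,*[np.round((lambda o,r:(o+r*d[v,u]))(*ray(c['mtx'],c['view'],(u,v))),3) for u in (419,421,423)])
E
```

```text
184 [ 0.489 -0.21   0.185] [ 0.486 -0.214  0.184] [ 0.481 -0.214  0.186]
186 [ 0.486 -0.207  0.183] [ 0.483 -0.209  0.183] [ 0.479 -0.211  0.184]
188 [ 0.485 -0.207  0.178] [ 0.481 -0.207  0.18 ] [ 0.478 -0.211  0.179]
190 [ 0.492 -0.221  0.16 ] [ 0.487 -0.22   0.163] [ 0.48  -0.215  0.17 ]
192 [ 0.498 -0.234  0.142] [ 0.495 -0.236  0.144] [ 0.483 -0.224  0.157]
194 [ 0.507 -0.251  0.122] [ 0.503 -0.254  0.122] [ 0.49  -0.239  0.139]
196 [ 0.505 -0.25   0.117] [ 0.502 -0.253  0.117] [ 0.498 -0.254  0.119]
198 [ 0.504 -0.25   0.112] [ 0.501 -0.253  0.112] [ 0.498 -0.256  0.112]
200 [ 0.505 -0.253  0.103] [ 0.501 -0.255  0.105] [ 0.495 -0.253  0.11 ]
202 [ 0.506 -0.257  0.094] [ 0.5   -0.254  0.1  ] [ 0.494 -0.254  0.104]
204 [ 0.516 -0.277  0.07 ] [ 0.513 -0.281  0.069] [ 0.51  -0.285  0.068]
```

The scene depth agrees: the finger ends are at about z 0.095, centred over the cap, while the reported TCP says 0.060. So the real tips sit about 36 mm higher than reported. Before going lower I'll check the clearance of the gripper body.

```bash
python3 - <<'E'
from h import *
d=np.load("pics/s3.npy"); c=calibration("scene"); im=cv2.imread("pics/s3.png")
v,u=np.mgrid[130:210,395:470]; k=d[v,u]
uv=np.stack([(u-c['mtx'][0,2])/c['mtx'][0,0],-(v-c['mtx'][1,2])/c['mtx'][1,1],-np.ones(u.shape)],-1)*k[...,None]
V=c['view']; P=(uv-V[:3,3])@V[:3,:3]
r=np.hypot(P[...,0]-.505,P[...,1]+.266)
m=(P[...,2]>.09)&(r<.12)&(k>0)&(im[130:210,395:470].max(-1)<110)
Q=P[m];rr=r[m]
for lo in np.arange(.09,.25,.01):
    s=(Q[:,2]>=lo)&(Q[:,2]<lo+.01)
    if s.sum(): print(round(lo,2),s.sum(),"rmax",rr[s].max().round(3),Q[s].min(0).round(3),Q[s].max(0).round(3))
t=np.load("pics/top0.npy"); ti=cv2.imread("pics/top0.png")
E
```

```text
0.09 24 rmax 0.102 [ 0.496 -0.306  0.09 ] [ 0.599 -0.254  0.1  ]
0.1 33 rmax 0.016 [ 0.493 -0.271  0.1  ] [ 0.514 -0.251  0.11 ]
0.11 40 rmax 0.017 [ 0.494 -0.275  0.11 ] [ 0.513 -0.25   0.12 ]
0.12 6 rmax 0.015 [ 0.494 -0.264  0.121] [ 0.507 -0.251  0.123]
0.13 9 rmax 0.034 [ 0.483 -0.276  0.132] [ 0.502 -0.236  0.139]
0.14 23 rmax 0.041 [ 0.483 -0.259  0.14 ] [ 0.503 -0.225  0.15 ]
0.15 32 rmax 0.049 [ 0.48  -0.278  0.15 ] [ 0.512 -0.218  0.16 ]
0.16 53 rmax 0.055 [ 0.477 -0.283  0.16 ] [ 0.515 -0.212  0.17 ]
0.17 62 rmax 0.064 [ 0.473 -0.26   0.17 ] [ 0.516 -0.205  0.18 ]
0.18 116 rmax 0.065 [ 0.473 -0.286  0.18 ] [ 0.526 -0.202  0.19 ]
0.19 97 rmax 0.052 [ 0.482 -0.281  0.19 ] [ 0.518 -0.218  0.2  ]
0.2 56 rmax 0.047 [ 0.482 -0.255  0.2  ] [ 0.502 -0.22   0.21 ]
0.21 45 rmax 0.041 [ 0.482 -0.242  0.21 ] [ 0.504 -0.226  0.22 ]
0.22 135 rmax 0.041 [ 0.468 -0.276  0.22 ] [ 0.537 -0.225  0.23 ]
0.23 143 rmax 0.041 [ 0.468 -0.279  0.23 ] [ 0.534 -0.226  0.24 ]
0.24 152 rmax 0.041 [ 0.468 -0.28   0.24 ] [ 0.536 -0.225  0.25 ]
```

Nothing but the fingers is below 0.13, so there is plenty of clearance. Lowering to just above the cap.

Emit:
step_arm(commands=[[-0.1,0.1,0.4,0,0,0],[-0.1,0.1,0.8,0,0,0],[-0.1,0.1,1.2,0,0,0],[-0.1,0.1,1.6,0,0,0],[-0.1,0.1,1.9,0,0,0],[-0.1,0.1,2.1,0,0,0],[-0.1,0.1,2.1,0,0,0]])

```text
clock: 3.87
position: [0.505, -0.2651, 0.0381]
eef_rot: [-3.089, -0.568, 0.002]
ft_force: [-0.9, 1.4, 0.4]
finger_gap: 0.0003
```

```bash
python3 - <<'E'
from h import *
im,d=grab_frame("wrist"); cv2.imwrite("pics/w4.png",im)
im,d=grab_frame("scene")
cv2.imwrite("pics/s4c.png",cv2.resize(im[130:280,330:530],(800,600),interpolation=cv2.INTER_CUBIC))
E
```

```text
(no output)
```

View pics/w4.png

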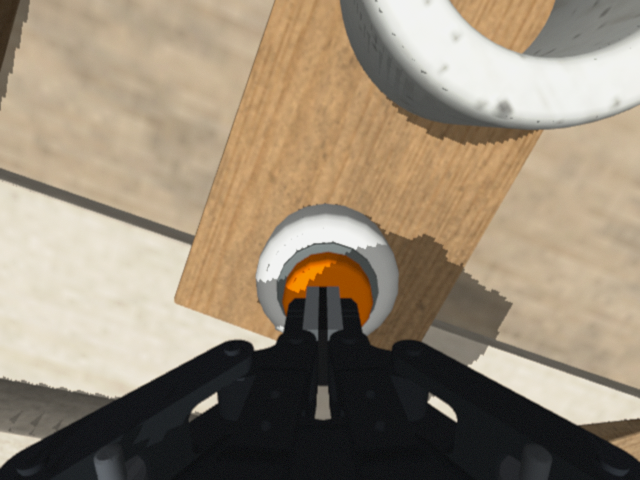

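View pics/s4c.png

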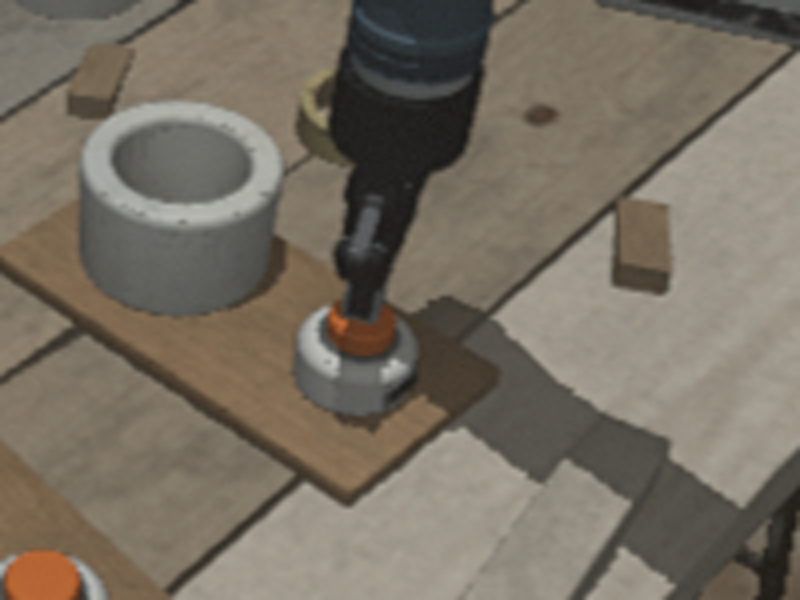

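The scene view shows the tip almost on the cap, near its centre at crop pixel (362,318). Continuing in small steps and reading the force.

Emit:
step_arm(commands=[[0,0,0.15,0,0,0],[0,0,0.3,0,0,0],[0,0,0.4,0,0,0],[0,0,0.5,0,0,0]])

```text
clock: 4.3
position: [0.5061, -0.2656, 0.0345]
eef_rot: [3.089, 0.568, 0.001]
ft_force: [-0.4, 0.6, 3.8]
finger_gap: 0.0002
```

Emit:
step_arm(commands=[[0,0,0.1,0,0,0],[0,0,0.2,0,0,0],[0,0,0.3,0,0,0]])

```text
clock: 4.55
position: [0.506, -0.2657, 0.0312]
eef_rot: [3.089, 0.568, 0.001]
ft_force: [-0.8, 1.3, 4.1]
finger_gap: -0.0001
```

The force is about 4 N, so the cap is moving. Continuing to the stop.

Emit:
step_arm(commands=[[0,0,0.1,0,0,0],[0,0,0.2,0,0,0],[0,0,0.3,0,0,0]])

```text
clock: 4.8
position: [0.506, -0.2656, 0.028]
eef_rot: [3.089, 0.568, 0.001]
ft_force: [-0.6, 0.4, 3.9]
finger_gap: -0.0002
```

Emit:
step_arm(commands=[[0,0,0.1,0,0,0],[0,0,0.15,0,0,0]])

```text
clock: 4.97
position: [0.506, -0.2656, 0.0266]
eef_rot: [3.089, 0.568, 0.001]
ft_force: [0.4, -0.2, 8.1]
finger_gap: -0.0
```

Emit:
step_arm(commands=[[0,0,0.1,0,0,0],[0,0,0.1,0,0,0]])

```text
clock: 5.13
position: [0.506, -0.2657, 0.0265]
eef_rot: [3.089, 0.568, 0.0]
ft_force: [-0.9, 1.1, 9.3]
finger_gap: 0.0002
```

At the stop: the force rose to 9 N at TCP z 0.0265. Now I lift off.

Emit:
step_arm(commands=[[0,0,-2,0,0,0],[0,0,-5,0,0,0],[0,0,-8,0,0,0],[0,0,-10,0,0,0],[0,0,-10,0,0,0],[0,0,-10,0,0,0]])

```text
clock: 5.63
position: [0.5059, -0.2657, 0.126]
eef_rot: [3.089, 0.568, 0.002]
ft_force: [-0.2, -0.4, -1.0]
finger_gap: 0.0001
```

```bash
python3 - <<'E'
from h import *
todo([.519,.275,.12]); look("wrist","w5",.058)
E
```

```text
pos [ 0.5059 -0.2657  0.126 ] zaxis [ 0.0014 -0.0007 -1.    ] xaxis [0.9346 0.3558 0.001 ] F [-0.1676 -0.3595 -1.023 ] t 5.6333
shift cm [ 20.4601 -50.0651   0.5594]
wrist [323.956 237.543] [ 297  211   55   54 2293] plane [ 0.5065 -0.2664  0.058 ] depth [ 0.5068 -0.2663  0.0593]
```

View pics/w5.png

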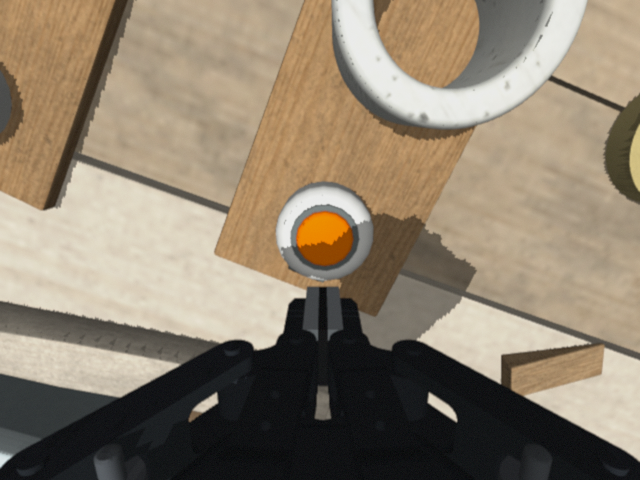

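The wrist view shows the ring's cap at (324,237), and its top now reads 0.059, down from 0.0685, so it is in. Next the block.

Emit:
step_arm(commands=[[1.5,-3.5,-2,0,0,0],[3,-7.3,-2,0,0,0],[4.6,-11.2,-2,0,0,0],[6.2,-15.1,-2,0,0,0],[7.7,-18.9,-2,0,0,0],[9.3,-22.8,-2,0,0,0],[10.9,-26.7,-2,0,0,0],[12.5,-30.6,-2,0,0,0],[14,-34.3,-2,0,0,0],[15.6,-38.2,-2,0,0,0],[17.2,-42.1,-2,0,0,0],[18.6,-45.5,-2,0,0,0]])

```text
clock: 6.68
position: [0.515, 0.2279, 0.1428]
eef_rot: [3.089, 0.57, -0.007]
ft_force: [0.6, 0.6, 0.5]
finger_gap: 0.0002
```

```bash
python3 - <<'E'
from h import *
todo([.519,.275,.12]); print(ctrl.sense()['qpos'])
E
```

```text
pos [0.515  0.2279 0.1428] zaxis [-0.0046 -0.001  -1.    ] xaxis [ 0.9341  0.357  -0.0046] F [0.5949 0.6099 0.4754] t 6.6833
shift cm [ 2.0642 -4.2609  2.2743]
[-0.0769  0.3247 -0.4828  1.8395  0.1726  1.0235 -1.8349]
```

Emit:
step_arm(commands=[[1,-2.5,0.5,0,0,0],[1.9,-4.5,1.5,0,0,0],[1.9,-4.5,2.5,0,0,0],[1.9,-4.5,2.5,0,0,0],[1.9,-4.5,2.5,0,0,0],[1.9,-4.5,2.5,0,0,0]])

```text
clock: 7.18
position: [0.5191, 0.2721, 0.1192]
eef_rot: [3.089, 0.564, -0.004]
ft_force: [0.5, 0.8, -0.1]
finger_gap: -0.0001
```

```bash
python3 - <<'E'
from h import *
todo([.519,.275,.042]); look("wrist","w6",.0675)
E
```

```text
pos [0.5191 0.2721 0.1192] zaxis [-0.002  -0.0023 -1.    ] xaxis [ 0.9355  0.3534 -0.0027] F [ 0.5426  0.7857 -0.0632] t 7.1833
shift cm [ 0.1163 -0.2824  7.7165]
wrist [315.8447 242.0968] [ 286  213   60   59 2717] plane [0.5193 0.277  0.0675] depth [0.5197 0.2771 0.0688]
wrist [629.5654 379.5704] [616 356  24  45 810] plane [0.5012 0.0242 0.0675] depth [0.5013 0.0244 0.0677]
```

View pics/w6.png

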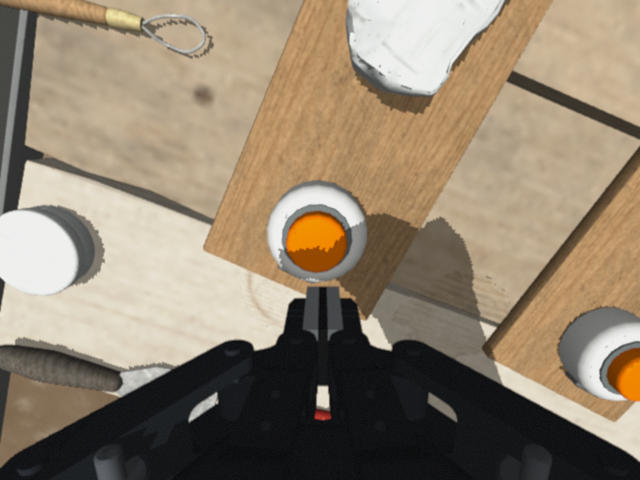

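The wrist view shows the block's cap at (316,242) with the block behind it. Correcting by about 4 mm and descending.

Emit:
step_arm(commands=[[0.2,-0.4,2,0,0,0],[0.2,-0.4,4,0,0,0],[0.2,-0.4,5.5,0,0,0],[0.2,-0.4,6.5,0,0,0],[0.2,-0.4,7.2,0,0,0],[0.2,-0.4,7.6,0,0,0],[0.2,-0.4,7.6,0,0,0]])

```text
clock: 7.82
position: [0.5197, 0.2785, 0.044]
eef_rot: [3.09, 0.567, -0.001]
ft_force: [-0.2, -1.0, 0.5]
finger_gap: 0.0003
```

Emit:
step_arm(commands=[[0,0,0.15,0,0,0],[0,0,0.3,0,0,0],[0,0,0.45,0,0,0],[0,0,0.6,0,0,0]])

```text
clock: 8.15
position: [0.5201, 0.2795, 0.0389]
eef_rot: [-3.089, -0.568, -0.002]
ft_force: [-0.3, -0.7, -0.4]
finger_gap: -0.0003
```

```bash
python3 - <<'E'
from h import *
todo([.519,.2765,.0265]); look("wrist","w7",.0675)
E
```

```text
pos [0.5201 0.2795 0.0389] zaxis [ 0.0011  0.0005 -1.    ] xaxis [0.9345 0.3559 0.0013] F [-0.3283 -0.6541 -0.3505] t 8.15
shift cm [-0.2143  0.2412  1.2416]
wrist [332.6837 286.3815] [ 285  264   87   65 2131] plane [0.5287 0.2783 0.0675] depth [0.529  0.2784 0.0682]
```

View pics/w7.png

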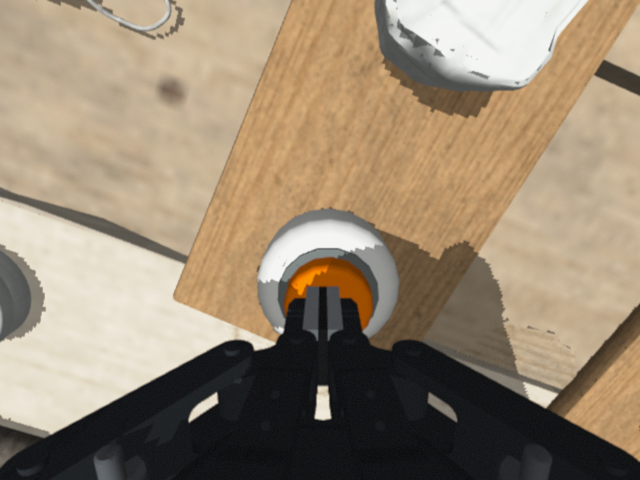

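Tip over the cap with about 2–3 mm of side offset; correcting this while starting the press.

Emit:
step_arm(commands=[[-0.15,0.25,0.05,0,0,0],[-0.15,0.25,0.2,0,0,0],[-0.15,0.25,0.4,0,0,0],[-0.15,0.25,0.5,0,0,0]])

```text
clock: 8.53
position: [0.5193, 0.2758, 0.0337]
eef_rot: [3.089, 0.568, -0.0]
ft_force: [-0.9, -1.1, 3.6]
finger_gap: 0.0004
```

Emit:
step_arm(commands=[[0,0,0.1,0,0,0],[0,0,0.2,0,0,0],[0,0,0.3,0,0,0],[0,0,0.4,0,0,0]])

```text
clock: 8.87
position: [0.5193, 0.2759, 0.0294]
eef_rot: [3.089, 0.568, 0.0]
ft_force: [-0.9, -3.2, 3.8]
finger_gap: -0.0004
```

Emit:
step_arm(commands=[[0,0,0.1,0,0,0],[0,0,0.2,0,0,0]])

```text
clock: 9.03
position: [0.5193, 0.2759, 0.0273]
eef_rot: [3.089, 0.568, -0.0]
ft_force: [-0.7, -2.8, 3.1]
finger_gap: 0.0
```

Emit:
step_arm(commands=[[0,0,0.1,0,0,0],[0,0,0.15,0,0,0]])

```text
clock: 9.2
position: [0.5194, 0.2759, 0.0266]
eef_rot: [3.089, 0.568, -0.0]
ft_force: [-2.3, -4.0, 10.4]
finger_gap: -0.0002
```

Emit:
step_arm(commands=[[0,0,0.05,0,0,0],[0,0,0.1,0,0,0]])

```text
clock: 9.37
position: [0.5194, 0.2758, 0.0265]
eef_rot: [3.088, 0.567, -0.001]
ft_force: [-4.6, -5.9, 15.8]
finger_gap: -0.0001
```

At the stop, at z 0.0265 again and 16 N. Lifting off and checking.

Emit:
step_arm(commands=[[0,0,-2,0,0,0],[0,0,-5,0,0,0],[0,0,-8,0,0,0],[0,0,-10,0,0,0],[0,0,-10,0,0,0],[0,0,-10,0,0,0]])

```text
clock: 9.87
position: [0.52, 0.278, 0.1261]
eef_rot: [-3.087, -0.569, -0.006]
ft_force: [-0.3, 0.4, 1.0]
finger_gap: -0.0001
```

```bash
python3 - <<'E'
from h import *
todo([.5055,.0105,.12]); look("wrist","w8",.058)
E
```

```text
pos [0.52   0.278  0.1261] zaxis [ 0.0032  0.0029 -1.    ] xaxis [0.9343 0.3566 0.004 ] F [-0.296   0.3583  0.9959] t 9.8667
shift cm [-10.8983  24.4795   0.5261]
wrist [324.1856 240.1537] [ 297  214   55   53 2290] plane [0.519  0.2767 0.058 ] depth [0.5194 0.2769 0.0594]
wrist [629.477  379.3362] [616 356  24  45 803] plane [0.4978 0.0124 0.058 ] depth [0.5016 0.0246 0.0681]
```

View pics/w8.png

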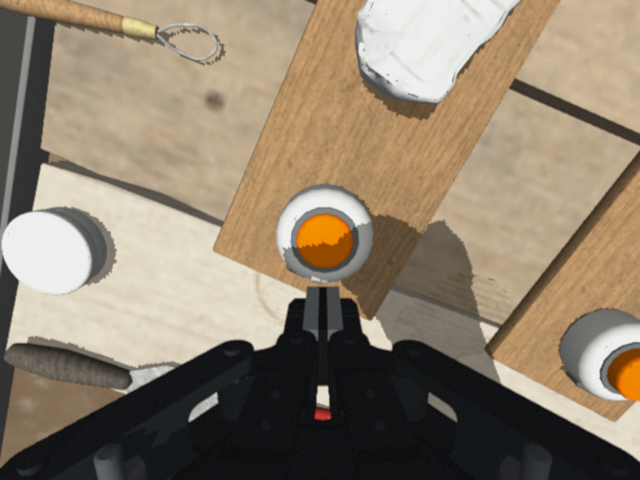

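The block's cap, at (324,240), now reads 0.059, so it is in. Next the beaker's.

Emit:
step_arm(commands=[[-1.6,3.6,-2,0,0,0],[-3.2,7.2,-2,0,0,0],[-4.8,10.8,-2,0,0,0],[-6.4,14.4,-2,0,0,0],[-8,18,-2,0,0,0],[-9.4,21.2,-2,0,0,0],[-10.4,23.4,-1,0,0,0],[-10.9,24.5,0.5,0,0,0],[-10.9,24.5,0.5,0,0,0],[-10.9,24.5,0.5,0,0,0],[-10.9,24.5,0.5,0,0,0]])

```text
clock: 10.83
position: [0.504, 0.0106, 0.1192]
eef_rot: [-3.087, -0.571, 0.002]
ft_force: [-0.1, -0.9, 1.2]
finger_gap: -0.0002
```

```bash
python3 - <<'E'
from h import *
todo([.5055,.0105,.044]); look("wrist","w9",.0675)
E
```

```text
pos [0.504  0.0106 0.1192] zaxis [-0.0014  0.0014 -1.    ] xaxis [ 0.9338  0.3579 -0.0008] F [-0.0657 -0.878   1.2314] t 10.8333
shift cm [0.1443 0.0737 7.5228]
wrist [322.0605 240.403 ] [ 293  212   59   58 2712] plane [0.5068 0.0123 0.0675] depth [0.5067 0.0122 0.0673]
```

View pics/w9.png

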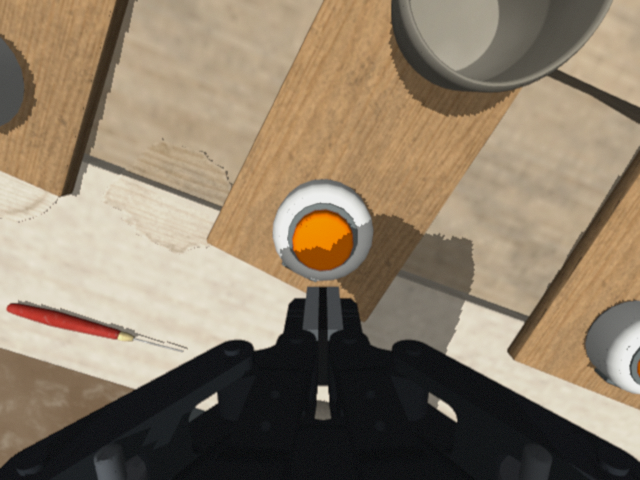

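The wrist view shows the beaker's cap at (322,240) with the beaker behind it. Aiming for (0.5065, 0.012).

Emit:
step_arm(commands=[[0.2,0,2,0,0,0],[0.2,0,4,0,0,0],[0.2,0,5.5,0,0,0],[0.2,0,6.5,0,0,0],[0.2,0,7.2,0,0,0],[0.2,0,7.6,0,0,0],[0.2,0,7.8,0,0,0],[0.2,0,7.8,0,0,0]])

```text
clock: 11.55
position: [0.5067, 0.0097, 0.0421]
eef_rot: [-3.09, -0.569, -0.001]
ft_force: [0.1, -1.4, -0.0]
finger_gap: 0.0005
```

```bash
python3 - <<'E'
from h import *
todo([.5065,.012,.0265])
E
```

```text
pos [0.5067 0.0097 0.0421] zaxis [ 0.0005  0.0002 -1.    ] xaxis [0.9344 0.3563 0.0006] F [ 0.1152 -1.4312 -0.0071] t 11.55
shift cm [ 0.0608 -0.2274  1.5605]
```

Emit:
step_arm(commands=[[0,-0.2,0.15,0,0,0],[0,-0.2,0.3,0,0,0],[0,-0.2,0.5,0,0,0],[0,-0.2,0.7,0,0,0],[0,-0.2,0.8,0,0,0]])

```text
clock: 11.97
position: [0.5061, 0.0112, 0.0343]
eef_rot: [3.09, 0.568, 0.001]
ft_force: [-1.4, 0.4, 3.7]
finger_gap: 0.0002
```

Emit:
step_arm(commands=[[0,0,0.1,0,0,0],[0,0,0.2,0,0,0],[0,0,0.3,0,0,0],[0,0,0.4,0,0,0]])

```text
clock: 12.3
position: [0.5061, 0.0112, 0.0301]
eef_rot: [3.09, 0.568, 0.001]
ft_force: [-0.5, 0.2, 3.0]
finger_gap: 0.0001
```

Emit:
step_arm(commands=[[0,0,0.1,0,0,0],[0,0,0.2,0,0,0]])

```text
clock: 12.47
position: [0.5061, 0.0112, 0.028]
eef_rot: [3.09, 0.568, 0.001]
ft_force: [0.1, 0.5, 2.4]
finger_gap: -0.0002
```

Emit:
step_arm(commands=[[0,0,0.1,0,0,0],[0,0,0.2,0,0,0]])

```text
clock: 12.63
position: [0.5061, 0.0112, 0.0265]
eef_rot: [3.09, 0.568, 0.001]
ft_force: [-2.4, 0.8, 14.6]
finger_gap: 0.0001
```

Emit:
step_arm(commands=[[0,0,0.05,0,0,0],[0,0,0.05,0,0,0]])

```text
clock: 12.8
position: [0.5061, 0.0112, 0.0265]
eef_rot: [3.089, 0.568, 0.0]
ft_force: [-2.7, -0.1, 11.0]
finger_gap: -0.0002
```

At the stop. I'll lift well clear and check all three caps and pieces.

Emit:
step_arm(commands=[[0,0,-2,0,0,0],[0,0,-5,0,0,0],[0,0,-8,0,0,0],[0,0,-11,0,0,0],[0,0,-14,0,0,0],[0,0,-15,0,0,0],[0,0,-15,0,0,0],[0,0,-15,0,0,0]])

```text
clock: 13.47
position: [0.505, 0.0109, 0.1745]
eef_rot: [3.09, 0.568, -0.002]
ft_force: [-0.3, -0.2, -0.3]
finger_gap: -0.0002
```

```bash
python3 - <<'E'
from h import *
todo([.5,0,.2]); look("wrist","w10",.058); look("scene","s10",.058)
im,d=grab_frame("top"); cv2.imwrite("pics/t10.png",im)
a=cv2.imread("pics/scene0.png"); b=cv2.imread("pics/s10.png")
D=cv2.absdiff(a,b).max(-1)
for n,(x0,x1,y0,y1) in dict(block=(160,218,265,340),beaker=(270,322,202,258),ring=(346,402,152,212)).items(): print(n,"scene px changed",(D[y0:y1,x0:x1]>40).sum())
d0=np.load("pics/top0.npy");
a=cv2.imread("pics/top0.png"); D=cv2.absdiff(a,im).max(-1)
for n,(x0,x1,y0,y1) in dict(block=(170,220,170,240),ring=(440,515,172,250)).items(): print(n,"top px changed",(D[y0:y1,x0:x1]>40).sum())
E
```

```text
pos [0.505  0.0109 0.1745] zaxis [-0.001  -0.0003 -1.    ] xaxis [ 0.9346  0.3557 -0.0011] F [-0.2938 -0.1549 -0.3498] t 13.4667
shift cm [-0.8549  0.8445 -2.5538]
wrist [ 8.812  83.5826] [  0  55  22  55 920] plane [0.5197 0.264  0.058 ] depth [0.5199 0.2634 0.0589]
wrist [322.1479 218.7657] [ 299  196   47   46 1677] plane [0.506  0.0119 0.058 ] depth [0.5063 0.012  0.0595]
wrist [609.8851 325.2946] [ 588  306   45   39 1358] plane [ 0.5058 -0.2644  0.058 ] depth [ 0.5058 -0.2646  0.0578]
scene [338.5417 276.    ] [332 271  15  13 120] plane [0.5086 0.012  0.058 ] depth [0.5099 0.0106 0.0557]
scene [235.3    352.6308] [226 346  20  17 130] plane [0.5205 0.2748 0.058 ] depth [0.5212 0.2745 0.0567]
block scene px changed 0
beaker scene px changed 0
ring scene px changed 805
block top px changed 0
ring top px changed 0
```

View pics/s10.png

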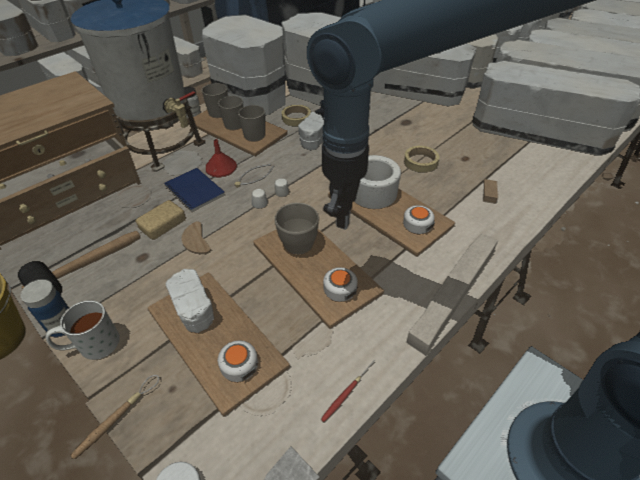

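View pics/w10.png

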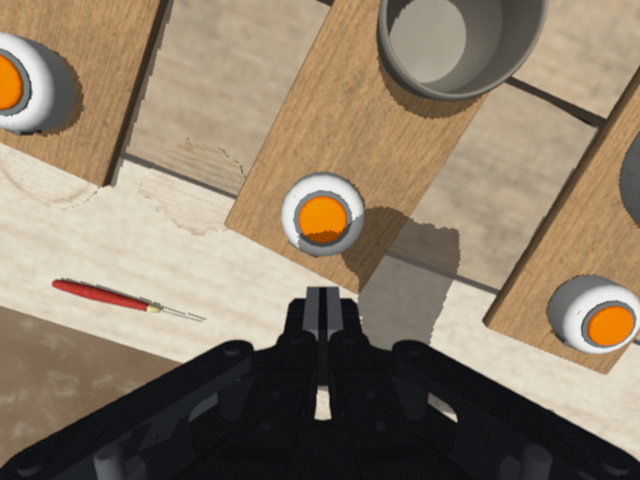

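All three caps are down: the wrist depth puts their tops between 0.058 and 0.0595. No piece has moved. The scene pixels that changed around the ring are the arm in front of it, and the top view shows no change there. The fingers are well clear, so I'm handing in.

```bash
python3 -c "
from workcell import ctrl
print(ctrl.hand_in())"
```

```text
the job is handed in; nothing more can be done
None
```

I pressed the ring's, block's and beaker's caps to their stops in that order with the shut fingertips, and handed the job in about 13.6 s into the 48 s allowed.

- **Caps:** the wrist camera put all three tops at 58–59.5 mm afterwards. The ring's and block's had read 68–69 mm before pressing, and the beaker's about 67 mm. The force readings taken after each step reached about 9, 16 and 15 N for ring, block and beaker, below the 30 N limit.
- **Pieces:** before/after pictures show no change at the ring (top view), block (both views) or beaker (scene view). The ring's area in the scene view did change, because the arm was standing in front of it.
- **Disagreement found on the way:** the real fingertips ended about 31.5 mm above the reported TCP, counting from where it stopped on the caps, so my first descent onto the ring's cap stopped short in free air. The scene and wrist depth readings confirmed this, and I then pressed by force and height together. All three caps stopped at the same reported TCP height of 26.5 mm.
- **Position estimates:** the cameras differed by up to about 4 mm sideways, and I aimed within that range.
- **At hand-in:** the fingertips were well clear of everything, and the force reading was near zero.

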